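# Crack open a casting mould with a parting wedge and hold it

### The arm

A 6-joint arm with a two-finger parallel gripper is mounted at the origin on a cart in front of the work surface, level with it; the furniture and walls round the work are solid. World frame = base frame: x ahead of the robot, y to its left, z up, the work surface at z = 0. Lengths are in m, angles in rad, forces in N, time in s.
With the tool pointing down it reaches from about 0.4 to 0.925 m from the base axis. Payload 3.4 kg.
Tool frame: the origin (TCP) lies at the very end of the fingers, on their centre line; the grasp point (between the pads) lies 19 mm behind it; z points along the fingers, y is the line along which they close (so a half turn about z gives the same grasp; the last joint's range is limited). The gripper opens to 85 mm and grips with 20 to 120 N. Pads are 22 mm wide; open, the fingers measure 114 mm over their backs; the gripper's body (76 mm by 85 mm) begins 54 mm behind the grasp point. The pads swing forward as they close: fully open they stand 13 mm farther back than shut.
Start: joints at [1.071, 0.307, 1.506, -0, 1.328, -0.073], TCP at [0.238, 0.523, 0.231] pointing down, gripper open.
Joint ranges: [-3.12, 3.12], [-1.05, 2.28], [0.14, 2.33], [-1.42, 4.57], [0.1, 2.73], [-2.68, 2.68]. Speed limits (rad/s): [2.57, 2.57, 3.14, 3.14, 3.14, 3.14].

### API

Orientations are given as a unit quaternion [x, y, z, w].
In Python, from workcell import ctrl gives the robot as it stands.
- The arm moves only by the shell command python3 inch.py FILE [FORCE], which reads ROWS from the file FILE. ROWS is one flat JSON list of numbers that holds 1 to 5 rows one after another, with no inner brackets; each row has 7 numbers: a rotation vector rx, ry, rz in units of 0.05 rad, then dx, dy, dz in units of 100 mm, then the opening from 0.0 (shut) to 1.0 (fully open); each row is the pose to reach, as a shift and turn from the pose commanded when the command began, along the tool's axes at that moment; what a row does not reach only later rows make up. A row lasts 1/8 s, in which the tool goes at most 0.0625 m and 0.188 rad, less where a joint would pass 70% of its speed; a pose out of reach is approached as far as the arm can. The fingers move at their own pace and stop on an object; FORCE is the grip in N (left out, the last holds). Time passes only in rows, so rows that do not move let the fingers close. It prints the time, the measured TCP pose, the force, the opening and the grip force at its end. Input that does not fit is refused with a message, and nothing moves.
- ctrl.get_state(): the state, without advancing time (a new reading comes with each control period).
- ctrl.get_image(name): name is "scene" or "top" or "wrist"; returns a dict with "image" (480x640x3 uint8, red, green, blue), "camera_matrix" (3x3 intrinsics, pixels), "dist" ([k1, k2, p1, p2, k3] as OpenCV has them; the pictures are not rectified), "pose" (4x4, takes a point from camera to world coordinates); the wrist camera has in their place "T_tool_cam" (4x4, takes a point from camera to tool coordinates, whose origin is the TCP and whose axes are the flange's). Camera axes: x right, y up, looking along -z (the intrinsics and any distortion apply to the point x, -y, -z); pixel columns grow to the right and rows downward; lengths in m; the calibration is good to about 2 mm. A picture is of the moment at which its call begins: read the wrist's pose just before it. There is no depth.
- ctrl.finish_job(): hands the job in; it is judged then, once.
The state is a dict: "time": time; "qpos": joint angles; "qvel": joint speeds; "joint_efforts": joint torques, N m; "tool_pos": TCP position; "eef_rot": TCP orientation; "wrist_force": force on the tool from outside, world axes, zero at the start; "wrist_torque": the same for the moment, N m; "grip_width": opening from 0.0 (shut) to 1.0 (fully open); "grip_force": force on a finger pad.
Only numpy, scipy, OpenCV 4.12 (cv2) and the standard library are available. Lean on these libraries where they do the work, as an engineer would, in place of code of your own. Each camera call takes 0.05 s, during which the arm holds its last target. There are 200 camera calls.

### The job

The resin in the small two-part mould has set, so crack it open for me. First take the white mixing cup that was left standing on top of the mould and nest it inside the other white cup on the desk; then slide the thin end of the yellow wedge into the slot at the front of the mould until the upper plate just lifts off the lower one, a front gap of about 3 mm (the wedge's red line is then at the plate's edge). Do not lift or push the plate with the hand itself, leave the other things alone, and finish still gripping the wedge in place, with the plate resting on it, so that I can take the plate off.

Things in the scene. Friction and masses are not known exactly. Their poses are not given: they have to be found in the camera images.
- mould_base: Lower part of the mould, does not slide: dark steel bed 154 (x) x 120 x 20 mm with a bright aluminium plate 110 x 110 x 6 mm centred on it (top at z = 26 mm). Origin: centre of the underside, on the 2 mm cutting mat; z up, x from the mould's front (slot side, facing the robot) to its back. In front of the plate the bed forms a ledge 22 mm deep, 20 mm high. Two brass dowels rise 8 mm.
- slot_mouth (a point): Middle of the slot's mouth, on the slot's floor, 20 mm above the bed's underside and 55 mm in front of the mould's centre; axes as mould_base, x points straight into the slot. The slot, in the middle of the lower plate's front side, is 32 mm wide, 50 mm deep, 6 mm high; its floor is level with the ledge before it, its roof is the underside of the upper plate.
- mould_lid: Loose upper plate, aluminium, 110 x 110 x 14 mm, about 0.5 kg, with four small pour holes full of grey resin and two brass-rimmed holes that sit with 1 to 1.5 mm of play over the dowels. Origin: centre of its underside, 26 mm above mould_base's when shut (its top at 40 mm); axes as mould_base. Lifted at the front it pivots on its rear edge.
- lid_front_edge (a point): Middle of the upper plate's lower front edge, right above slot_mouth. 6 mm above the slot's floor when shut; what it has risen above that is the front gap.
- lid_rear_edge (a point): Middle of the upper plate's lower rear edge; stays down on the lower plate.
- wedge: Yellow nylon wedge with wooden grip, 70 g, flat on the desk. Origin: on the underside below the grip's middle; x to the thin end, z up. Grip: 40 (x) x 22 x 36 mm high, pinch its 22 mm from above. Blade: 20 mm wide, flat below, 17 mm thick at x = 20 mm sloping to 2 mm at x = 82 mm. 16.5 mm in, it fills the slot; each further 4.1 mm lifts the plate 1 mm. Red line 29 mm from the thin end: gap 3 mm.
- wedge_tip (a point): Middle of the wedge's thin end, on its underside (82 mm from the wedge's origin).
- used_cup: White rigid mixing cup with grey measuring lines, 62 mm high, standing on top of the upper plate. 60 mm across outside at the rim, tapering to 39 mm at the foot; walls 3 mm, solid raised floor 20 mm above the underside. About 35 g. Origin: centre of the underside; z up.
- spare_cup: Second white cup, the same in every way, standing upright and empty on the desk at the right. One cup nested in the other sits concentric on its floor, 20 mm higher, with 20 mm of its rim standing out. Origin: centre of the underside; z up.
- token_0: Bystander: cast grey disc, 30 x 4 mm, left of the mould.
- token_1: Bystander: cast grey disc, 30 x 4 mm, left of the mould.
- mini_1: Bystander: small grey figure, 34 mm high, behind the mould.
- paint_pot_5: Bystander: amber paint pot with a black lid, 30 mm across, 49 mm high, behind the wedge.
- glue_stick: Bystander: orange glue stick lying on the desk, 74 x 17 x 17 mm, near the front edge.

How it is judged:
On the way, in this order (a step that is already met when the one before it is completed fails the run):
1. the cup from the mould stands nested in the other cup and is let go, with the mould still shut (horizontal distance between used_cup and spare_cup below 0.005 m and z of used_cup in the frame of spare_cup between 0.014 and 0.027 m and angle between each of spare_cup, used_cup's own z axis and vertical below 0.1 rad and height (world z) of spare_cup between -0.004 and 0.004 m and contact force between the fingers and used_cup below 0.1 N and contact force between the fingers and spare_cup below 0.1 N and z of lid_front_edge in the frame of mould_base below 0.027 m), for 0.2 s.
2. the held wedge carries the front of the upper plate, just lifted (z of lid_front_edge in the frame of mould_base between 0.0275 and 0.0315 m and z of lid_rear_edge in the frame of mould_base below 0.0275 m and contact force between wedge and mould_lid above 0.4 N and contact force between the fingers and wedge above 2 N and contact force between each of the arm, the fingers and mould_lid below 0.2 N and angle between wedge's own z axis and vertical below 0.12 rad), for 0.2 s.
At the end, for the whole second after the job is handed in: Upper plate's front edge 1.5 to 5.5 mm up, rear edge down, resting on the wedge (over 0.4 N), which the fingers grip (over 2 N) and keep level within 7 degrees; no hand on the plate; all still. The cups are nested within 5 mm of concentric, 14 to 27 mm apart in height, upright on the desk, let go (all of step 2 and horizontal distance between used_cup and spare_cup below 0.005 m and z of used_cup in the frame of spare_cup between 0.014 and 0.027 m and angle between each of spare_cup, used_cup's own z axis and vertical below 0.1 rad and height (world z) of spare_cup between -0.004 and 0.004 m and contact force between the fingers and used_cup below 0.1 N and contact force between the fingers and spare_cup below 0.1 N and linear speed of each of mould_lid, wedge below 0.01 m/s); the arm keeps its last pose, push and grip.
It fails at once if the upper plate levered up by more than 9 mm at its front edge (z of lid_front_edge in the frame of mould_base above 0.035 m).
It fails at once if the hand or arm pushes on the upper plate with more than 5 N (contact force between any of the arm, the fingers and mould_lid above 5 N).
It fails at once if a bystander shifted by more than 20 mm (distance of any of token_0, token_1, mini_1, paint_pot_5, glue_stick from where it was at the start of the episode above 0.02 m).
It also fails if it takes over 53 s, if anything falls off the work surface, if the arm or the gripper's body presses on something with over 40 N, if the wrist force passes 120 N, or if a joint passes its speed limit or range.

## Working session

There is one attempt and no reset: what is moved stays moved. The work goes in short steps, Python scripts to look and compute and a shell command to move; the robot and the scene stay as the last step left them, time stands still between calls to the robot, and variables do not carry over. Pictures are saved under pics/ and viewed, at most 12 in all, crops included, and the job is handed in when it is done.

```bash
ls; mkdir -p pics; cat > h.py <<'E'
import numpy as np, cv2
from workcell import ctrl
from scipy.spatial.transform import Rotation as R
def snap(n,f):
    d=ctrl.get_image(n); cv2.imwrite('pics/'+f,d['image'][:,:,::-1]); 
    np.savez('pics/'+f+'.npz',K=d['camera_matrix'],D=d['dist'],P=d.get('pose',np.eye(4)))
    return d
def ray(f,uv,z):
    a=np.load('pics/'+f+'.npz'); uv=np.array(uv,float).reshape(-1,1,2)
    p=cv2.undistortPoints(uv,a['K'],a['D']).reshape(-1,2)
    d=np.c_[p[:,0],-p[:,1],-np.ones(len(p))]@a['P'][:3,:3].T; o=a['P'][:3,3]
    z=np.broadcast_to(z,len(p))
    return o+d*((z-o[2])/d[:,2])[:,None]
E
python3 - <<'E'
from h import *
for n in('scene','top'):
    d=snap(n,n+'0.png'); print(d['pose'].round(3).tolist())
s=ctrl.get_state(); print(s); print(R.from_quat(s['eef_rot']).as_matrix().round(3))
E
```

```text
inch.py
pics
workcell.py
[[0.591, 0.366, -0.718, -0.206], [-0.806, 0.285, -0.518, -0.449], [0.015, 0.886, 0.464, 0.538], [0.0, 0.0, 0.0, 1.0]]
[[-0.009, 0.997, -0.075, 0.465], [-1.0, -0.01, -0.015, 0.076], [-0.015, 0.075, 0.997, 1.2], [0.0, 0.0, 0.0, 1.0]]
{'time': 0.1, 'qpos': array([ 1.07050550e+00,  3.07485246e-01,  1.50751393e+00, -3.45730153e-06,
        1.32843276e+00, -7.35157494e-02]), 'qvel': array([ 0.00094957, -0.0005767 , -0.00430304,  0.00053223,  0.0007501 ,
       -0.00124564]), 'joint_efforts': array([ 6.60184342e-04, -4.58537328e+01, -2.52604187e+01, -3.41314098e-04,
        5.67817056e-03, -2.92560514e-05]), 'tool_pos': array([0.23774645, 0.52286388, 0.23049146]), 'eef_rot': array([ 2.11771317e-01,  9.77318814e-01, -8.82527831e-04, -2.58634777e-04]), 'wrist_force': array([ 0.12065423,  0.37784132, -0.03699879]), 'wrist_torque': array([-0.02697262,  0.01501865,  0.01364399]), 'grip_force': 0.0, 'grip_width': 0.9992565440897155}
[[-0.91   0.414 -0.001]
 [ 0.414  0.91  -0.002]
 [ 0.    -0.002 -1.   ]]
```

View pics/top0.png

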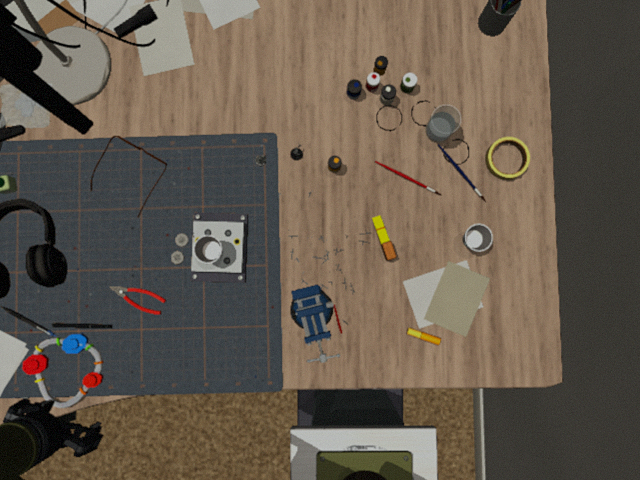

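View pics/scene0.png

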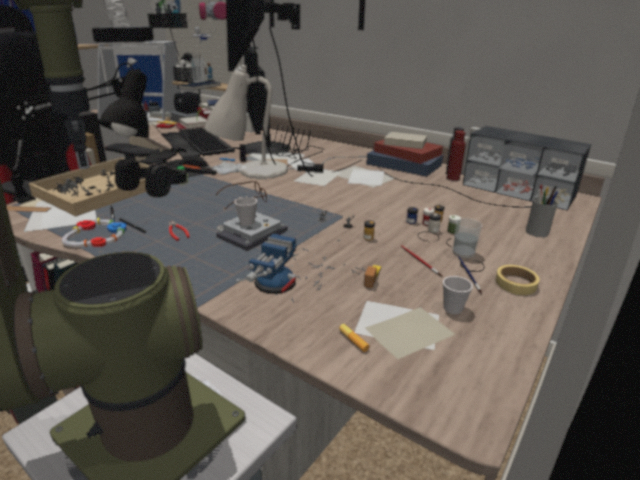

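```bash
python3 - <<'E'
from h import *
im=cv2.imread('pics/top0.png')
def c(x,y,w,h,k): return cv2.resize(im[y:y+h,x:x+w],None,fx=k,fy=k,interpolation=cv2.INTER_CUBIC)
a=c(170,205,90,85,4.4)[:, :400] if 0 else cv2.resize(im[205:290,170:260],(450,425),interpolation=cv2.INTER_CUBIC)
b=cv2.resize(im[205:270,360:415],(350,414),interpolation=cv2.INTER_CUBIC)
o=np.zeros((600,800,3),np.uint8); o[:425,:450]=a; o[:414,450:]=b
o[425:600,450:625]=cv2.resize(im[220:255,462:497],(175,175),interpolation=cv2.INTER_CUBIC)
cv2.imwrite('pics/c0.png',o)
E
```

```text
(no output)
```

View pics/c0.png

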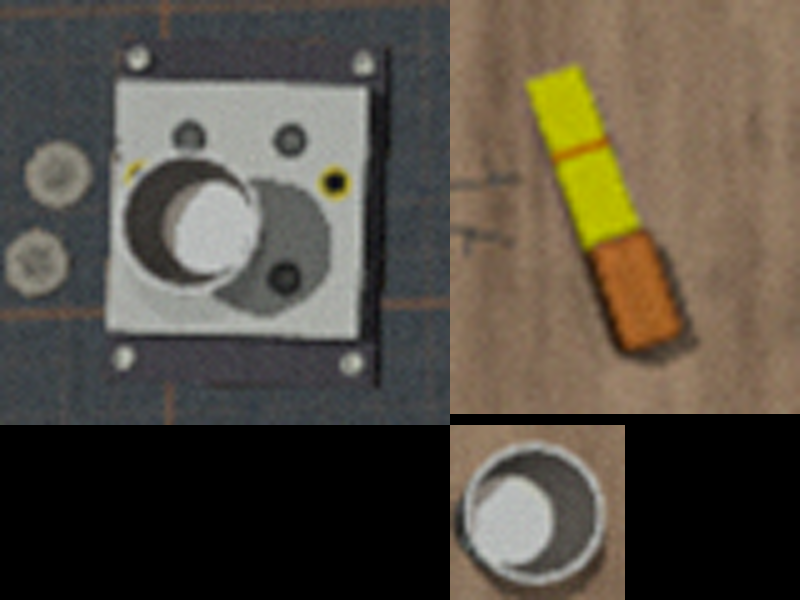

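```bash
python3 - <<'E'
from h import *
f='top0.png'
L=ray(f,np.array([[118,82],[370,88],[360,340],[106,331]])/5+[170,205],.042)
print('lid',L.round(4).tolist(),L.mean(0).round(4)); 
for a,b in((3,0),(2,1)): d=L[b]-L[a]; print(np.degrees(np.arctan2(d[1],d[0])),np.linalg.norm(d))
for a,b in((1,0),(2,3)): d=L[b]-L[a]; print(np.degrees(np.arctan2(d[1],d[0]))-90,np.linalg.norm(d))
print('cup',ray(f,[170+192/5,205+226.5/5],.104),ray(f,[170+124/5,205+227/5],.104),ray(f,[170+262/5,205+227/5],.104))
print('spare',ray(f,[462+85/5,220+87.5/5],.062))
k=350/55
G=ray(f,(np.array([[590,250],[650,232],[687,330],[625,352]])-[450,0])/k+[360,205],.036)
T=ray(f,(np.array([[528,84],[578,66]])-[450,0])/k+[360,205],.002)
print('grip',G.round(4).tolist(),G.mean(0)); print('tip',T,T.mean(0)); d=T.mean(0)-G.mean(0); print(np.degrees(np.arctan2(d[1],d[0])),np.linalg.norm(d[:2]))
print('tok',ray(f,np.array([[57,175],[36,262]])/5+[170,205],.006))
print('blue',ray(f,[[312,288],[328,305],[315,340],[290,290]],.05))
E
```

```text
lid [[0.603, 0.3608, 0.042], [0.5992, 0.251, 0.042], [0.49, 0.2551, 0.042], [0.4949, 0.3651, 0.042]] [0.5468 0.308  0.042 ]
-2.272218858826572 0.10822068494890383
-2.189057714679795 0.10930397765140965
-1.9800471032917244 0.10991569335579002
-2.5442853977940842 0.11007415287737012
cup [[0.53576463 0.31463349 0.104     ]] [[0.5358341 0.342602  0.104    ]] [[0.53527674 0.2858651  0.104     ]]
spare [[ 0.55992983 -0.25013227  0.062     ]]
grip [[0.5495, -0.0478, 0.036], [0.5554, -0.0683, 0.036], [0.5219, -0.0802, 0.036], [0.5146, -0.0591, 0.036]] [ 0.53534821 -0.06387993  0.036     ]
tip [[ 0.6106918  -0.03074098  0.002     ]
 [ 0.61687641 -0.04841492  0.002     ]] [ 0.61378411 -0.03957795  0.002     ]
17.214677329489533 0.08211440751211757
tok [[0.56573354 0.39671677 0.006     ]
 [0.52686118 0.40573586 0.006     ]]
blue [[0.45652477 0.10429237 0.05      ]
 [0.42021143 0.07056743 0.05      ]
 [0.34679162 0.09884235 0.05      ]
 [0.45268489 0.15125399 0.05      ]]
```
Lid yaw ~ -2.25°. Center (0.5468,0.308). Cup rim center (0.5357,0.3146) diameter 57 vs 60 so maybe fine.

The top view shows the mould lid with corners at about (194,221), (244,223), (242,273) and (191,271). The used cup's rim is centred near (208,250) and the spare cup's near (479,237). The wedge tip is near (376,217) and its grip near (390,250).

The rows are not in the units I measure in: shifts go in units of 100 mm and turns go in units of 0.05 rad. I convert before sending: -0.3 m is -3, -0.24 m is -2.4, -0.15 rad is -3.

```bash
echo '[0, 0, -3, -0.6, -0.11, 0, 1, 0, 0, -6, -1.2, -0.22, 0, 1, 0, 0, -8.56, -1.8, -0.33, 0, 1, 0, 0, -8.56, -2.4, -0.44, 0, 1, 0, 0, -8.56, -3, -0.55, 0, 1]' > mv.in && python3 inch.py mv.in 25; python3 - <<'E'
from h import *
s=ctrl.get_state();M=R.from_quat(s['eef_rot']).as_matrix();print(M.round(3),s['tool_pos']);print(M.T@(np.array([.5357,.3146,.16])-s['tool_pos']))
E
```

```text
time: 0.72
tool_pos: [0.4896, 0.3478, 0.2309]
eef_rot: [-0.001, 1.0, -0.0, -0.0]
wrist_force: [-0.4, 1.2, -0.8]
grip_width: 0.999
grip_force: 0.0
[[-1.    -0.001 -0.001]
 [-0.001  1.    -0.   ]
 [ 0.001 -0.    -1.   ]] [0.48955449 0.3477968  0.23089707]
[-0.04614912 -0.03324742  0.070871  ]
```

```bash
echo '[0, 0, 0, -0.46, -0.33, 0.2, 1, 0, 0, 0, -0.46, -0.33, 0.7, 1, 0, 0, 0, -0.46, -0.33, 1.2, 1, 0, 0, 0, -0.46, -0.33, 1.44, 1, 0, 0, 0, -0.46, -0.33, 1.44, 1]' > mv.in && python3 inch.py mv.in; echo '[0, 0, 0, 0, 0, 0, 0.6, 0, 0, 0, 0, 0, 0, 0.6, 0, 0, 0, 0, 0, 0, 0.6, 0, 0, 0, 0, 0, 0, 0.6, 0, 0, 0, 0, 0, 0, 0.6]' > mv.in && python3 inch.py mv.in 25;python3 -c "
from h import *
snap('wrist','w1.png');snap('scene','s1.png')
a=cv2.imread('pics/w1.png');b=cv2.imread('pics/s1.png')[150:300,170:370]
o=np.zeros((600,800,3),np.uint8);o[:300,:400]=cv2.resize(a,(400,300));o[:300,400:]=cv2.resize(b,(400,300));cv2.imwrite('pics/c1.png',o[:300])"
```

```text
time: 1.35
tool_pos: [0.5324, 0.315, 0.0845]
eef_rot: [-0.0, 1.0, -0.001, -0.003]
wrist_force: [-0.0, -0.3, 0.6]
grip_width: 1.001
grip_force: 0.0
time: 1.98
tool_pos: [0.5357, 0.3171, 0.0894]
eef_rot: [-0.001, 1.0, 0.001, 0.002]
wrist_force: [-0.3, -0.0, 6.2]
grip_width: 0.675
grip_force: 26.5
```

View pics/c1.png

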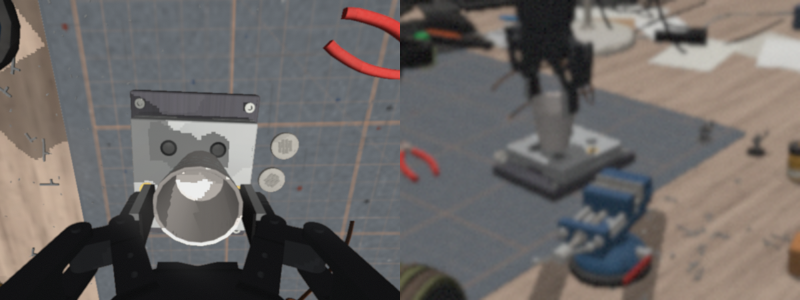

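```bash
echo '[0, 0, 0, 0, 0, -0.3, 0.6, 0, 0, 0, 0, 0, -0.8, 0.6, 0, 0, 0, 0, -0.2, -0.9, 0.6, 0, 0, 0, 0, -0.6, -0.9, 0.6, 0, 0, 0, 0, -1.1, -0.9, 0.6]' > mv.in && python3 inch.py mv.in; echo '[0, 0, 0, 0, -0.5, 0, 0.6, 0, 0, 0, 0, -1, 0, 0.6, 0, 0, 0, 0, -1.5, 0, 0.6, 0, 0, 0, -0.1, -2, 0, 0.6, 0, 0, 0, -0.1, -2.5, 0, 0.6]' > mv.in && python3 inch.py mv.in;echo '[0, 0, 0, 0, -0.5, 0, 0.6, 0, 0, 0, 0, -1, 0, 0.6, 0, 0, 0, 0, -1.5, 0, 0.6, 0, 0, 0, -0.1, -1.8, 0, 0.6, 0, 0, 0, -0.1, -1.95, 0, 0.6]' > mv.in && python3 inch.py mv.in;echo '[0, 0, 0, 0, 0, 0, 0.6, 0, 0, 0, 0, 0, 0, 0.6]' > mv.in && python3 inch.py mv.in
python3 - <<'E'
from h import *
s=ctrl.get_state();M=R.from_quat(s['eef_rot']).as_matrix();print(M.round(4),s['tool_pos']);print(M.T@(np.array([.5599,-.2501,.16])-s['tool_pos']))
d=ctrl.get_image('wrist');cv2.imwrite('pics/w2.png',d['image'][:,:,::-1]); print(d['T_tool_cam'].round(4).tolist(),d['camera_matrix'].tolist(),d['dist'])
np.savez('pics/w2.npz',T=d['T_tool_cam'],K=d['camera_matrix'],D=d['dist'],M=M,p=s['tool_pos'])
E
```

```text
time: 2.7
tool_pos: [0.5339, 0.2051, 0.1771]
eef_rot: [-0.001, 1.0, -0.0, -0.0]
wrist_force: [0.6, -0.8, -0.6]
grip_width: 0.676
grip_force: 27.0
time: 3.32
tool_pos: [0.5443, -0.0459, 0.1769]
eef_rot: [-0.0, 1.0, -0.0, -0.0]
wrist_force: [0.2, -0.1, 0.0]
grip_width: 0.677
grip_force: 27.0
time: 3.95
tool_pos: [0.5544, -0.2407, 0.1766]
eef_rot: [0.0, 1.0, 0.0, -0.0]
wrist_force: [0.1, 0.4, -0.1]
grip_width: 0.675
grip_force: 27.0
time: 4.2
tool_pos: [0.5543, -0.2373, 0.177]
eef_rot: [-0.001, 1.0, 0.001, -0.001]
wrist_force: [-0.4, 0.4, 0.3]
grip_width: 0.679
grip_force: 27.0
[[-1.     -0.0019 -0.0012]
 [-0.0019  1.      0.0012]
 [ 0.0012  0.0012 -1.    ]] [ 0.55426721 -0.23732351  0.17701668]
[-0.00562949 -0.01280816  0.01699395]
[[0.0001, 0.9519, 0.3065, 0.079], [1.0, -0.0005, 0.0011, -0.0003], [0.0012, 0.3065, -0.9519, -0.1418], [0.0, 0.0, 0.0, 1.0]] [[358.6349397794833, 0.0, 315.5653936874347], [0.0, 358.6349397794833, 238.28825031430395], [0.0, 0.0, 1.0]] [0.01815588 0.         0.         0.         0.        ]
```

View pics/w2.png

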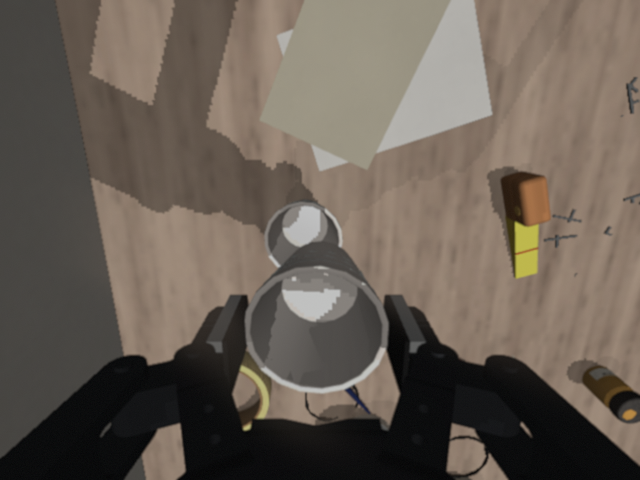

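The held cup's rim is centred near (317,329) and the spare cup's rim, partly covered, near (304,240). The wedge tip is at about (525,277).

```bash
cat >> h.py <<'E'
def wray(f,uv,z):
    a=np.load(f); uv=np.array(uv,float).reshape(-1,1,2)
    p=cv2.undistortPoints(uv,a['K'],a['D']).reshape(-1,2)
    T=a['T']; d=np.c_[p[:,0],-p[:,1],-np.ones(len(p))]@(a['M']@T[:3,:3]).T; o=a['M']@T[:3,3]+a['p']
    return o+d*((np.broadcast_to(z,len(p))-o[2])/d[:,2])[:,None]
E
python3 - <<'E'
from h import *
f='pics/w2.npz'
print(wray(f,[[246,329],[389,329],[317,267],[317,392]],.177+.0155))
print(wray(f,[[265,239],[343,239],[302,203]],.062))
print('wedge',wray(f,[[514,277],[538,274]],.002),wray(f,[[503,176],[546,179],[549,224],[512,223]],.036))
E
```

```text
[[ 0.55433197 -0.26569704  0.1925    ]
 [ 0.55421746 -0.20821778  0.1925    ]
 [ 0.52743661 -0.23724273  0.1925    ]
 [ 0.58498143 -0.23706018  0.1925    ]]
[[ 0.55846872 -0.27576303  0.062     ]
 [ 0.55835384 -0.21706756  0.062     ]
 [ 0.53083274 -0.24766095  0.062     ]]
wedge [[ 0.61554775 -0.04797394  0.002     ]
 [ 0.61234562 -0.0259258   0.002     ]] [[ 0.51481664 -0.09147495  0.036     ]
 [ 0.51719777 -0.05785508  0.036     ]
 [ 0.55361552 -0.04820502  0.036     ]
 [ 0.55280503 -0.07804528  0.036     ]]
```

Converted, -0.011 m is -0.11, -0.004 m is -0.04.

```bash
echo '[0, 0, 0, -0.04, -0.11, 0.2, 0.6, 0, 0, 0, -0.04, -0.11, 0.5, 0.6, 0, 0, 0, -0.04, -0.11, 0.75, 0.6, 0, 0, 0, -0.04, -0.11, 0.9, 0.6, 0, 0, 0, -0.04, -0.11, 1, 0.6]' > mv.in && python3 inch.py mv.in;echo '[0, 0, 0, 0, 0, 0.04, 0.6, 0, 0, 0, 0, 0, 0.07, 0.6, 0, 0, 0, 0, 0, 0.07, 0.6, 0, 0, 0, 0, 0, 0.07, 0.6]' > mv.in && python3 inch.py mv.in; python3 -c "
from h import *
print(ctrl.get_state()['wrist_force'])"
```

```text
time: 4.88
tool_pos: [0.5588, -0.2494, 0.0759]
eef_rot: [-0.001, 1.0, 0.0, -0.001]
wrist_force: [0.2, -0.1, -0.6]
grip_width: 0.675
grip_force: 27.0
time: 5.38
tool_pos: [0.5594, -0.2499, 0.0708]
eef_rot: [-0.001, 1.0, -0.0, 0.0]
wrist_force: [-0.1, -1.5, -0.5]
grip_width: 0.679
grip_force: 27.0
[-0.07111937 -1.48467716 -0.54404675]
```

Converted, 0.003 m is 0.03, 0.002 m is 0.02.

```bash
echo '[0, 0, 0, 0, 0, 0.02, 0.6, 0, 0, 0, 0, 0, 0.03, 0.6, 0, 0, 0, 0, 0, 0.03, 0.6]' > mv.in && python3 inch.py mv.in; echo '[0, 0, 0, 0, 0, 0.01, 0.6, 0, 0, 0, 0, 0, 0.02, 0.6, 0, 0, 0, 0, 0, 0.02, 0.6]' > mv.in && python3 inch.py mv.in
```

```text
time: 5.75
tool_pos: [0.5607, -0.2501, 0.0701]
eef_rot: [-0.001, 1.0, -0.001, 0.002]
wrist_force: [-1.3, 1.4, 12.4]
grip_width: 0.679
grip_force: 27.8
time: 6.12
tool_pos: [0.5616, -0.2503, 0.0698]
eef_rot: [-0.0, 1.0, -0.001, 0.003]
wrist_force: [-2.4, 3.5, 21.5]
grip_width: 0.68
grip_force: 28.2
```

Converted, -0.003 m is -0.03.

```bash
echo '[0, 0, 0, 0, 0, -0.03, 0.6, 0, 0, 0, 0, 0, -0.03, 0.7, 0, 0, 0, 0, 0, -0.03, 0.8, 0, 0, 0, 0, 0, -0.03, 1, 0, 0, 0, 0, 0, -0.03, 1]' > mv.in && python3 inch.py mv.in; echo '[0, 0, 0, 0, 0, 0, 1, 0, 0, 0, 0, 0, -0.3, 1, 0, 0, 0, 0, 0, -0.8, 1, 0, 0, 0, 0, 0, -1, 1, 0, 0, 0, 0, 0, -1, 1]' > mv.in && python3 inch.py mv.in; python3 - <<'E'
from h import *
s=ctrl.get_state();M=R.from_quat(s['eef_rot']).as_matrix();print(M.round(4),s['tool_pos'])
d=ctrl.get_image('wrist');cv2.imwrite('pics/w3.png',d['image'][:,:,::-1])
np.savez('pics/w3.npz',T=d['T_tool_cam'],K=d['camera_matrix'],D=d['dist'],M=M,p=s['tool_pos'])
snap('scene','s3.png');b=cv2.imread('pics/s3.png')[240:340,400:520]
o=np.zeros((480,800,3),np.uint8);o[:360,:480]=cv2.resize(d['image'][:,:,::-1],(480,360));o[:267,480:]=cv2.resize(b,(320,267));cv2.imwrite('pics/c3.png',o)
E
```

```text
time: 6.75
tool_pos: [0.5588, -0.2497, 0.0677]
eef_rot: [-0.001, 1.0, 0.0, -0.0]
wrist_force: [-0.6, 0.2, 1.1]
grip_width: 0.995
grip_force: 0.0
time: 7.38
tool_pos: [0.5604, -0.2505, 0.1703]
eef_rot: [-0.001, 1.0, -0.001, 0.002]
wrist_force: [0.1, 0.2, 0.1]
grip_width: 1.001
grip_force: 0.0
[[-1.     -0.0012  0.0041]
 [-0.0012  1.     -0.0022]
 [-0.0041 -0.0022 -1.    ]] [ 0.56039503 -0.25045987  0.17033059]
```

View pics/c3.png

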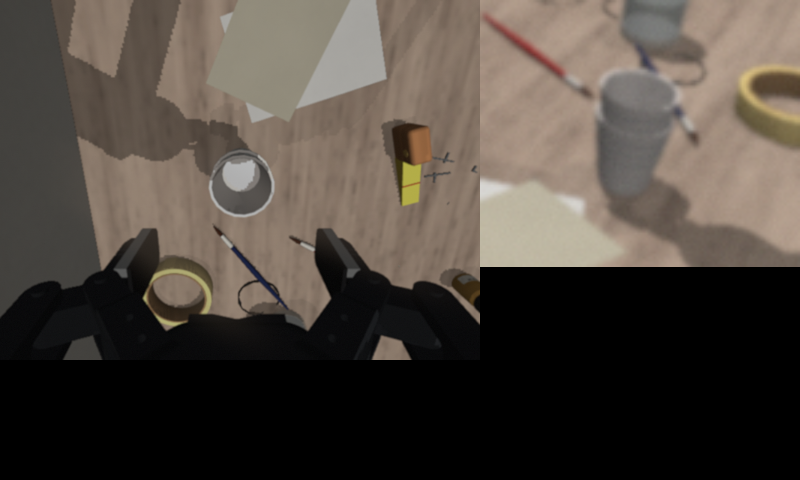

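The right-hand crop shows the used cup nested upright in the spare, with about 20 mm of its rim standing out. Next I go to the wedge.

Converted, 0.186 m is 1.86, 0.05 m is 0.5, -0.3 rad is -6.

```bash
echo '[0, 0, -2, 0.1, 0.5, 0, 1, 0, 0, -4, 0.25, 1, 0, 1, 0, 0, -6, 0.25, 1.5, 0, 1, 0, 0, -6, 0.25, 1.86, 0.3, 1, 0, 0, -6, 0.25, 1.86, 0.6, 1]' > mv.in && python3 inch.py mv.in; echo '[0, 0, 0, 0, 0, 0, 0.6, 0, 0, 0, 0, 0, 0, 0.6]' > mv.in && python3 inch.py mv.in; python3 - <<'E'
from h import *
s=ctrl.get_state();M=R.from_quat(s['eef_rot']).as_matrix();print(M.round(4),s['tool_pos'])
d=ctrl.get_image('wrist');cv2.imwrite('pics/w4.png',d['image'][:,:,::-1])
np.savez('pics/w4.npz',T=d['T_tool_cam'],K=d['camera_matrix'],D=d['dist'],M=M,p=s['tool_pos'])
print(M.T@(np.array([.5353,-.0642,.009])-s['tool_pos']))
E
```

```text
time: 8.1
tool_pos: [0.5323, -0.0609, 0.1063]
eef_rot: [-0.152, 0.988, 0.001, -0.001]
wrist_force: [0.1, -0.7, -0.5]
grip_width: 1.002
grip_force: 0.0
time: 8.35
tool_pos: [0.5338, -0.0641, 0.108]
eef_rot: [-0.15, 0.989, 0.0, -0.001]
wrist_force: [0.9, 0.3, 1.0]
grip_width: 0.613
grip_force: 0.0
[[-9.551e-01 -2.962e-01 -1.100e-03]
 [-2.962e-01  9.551e-01  1.000e-04]
 [ 1.000e-03  5.000e-04 -1.000e+00]] [ 0.53382615 -0.06408737  0.10801678]
[-0.00147008 -0.00058888  0.09901515]
```

View pics/w4.png

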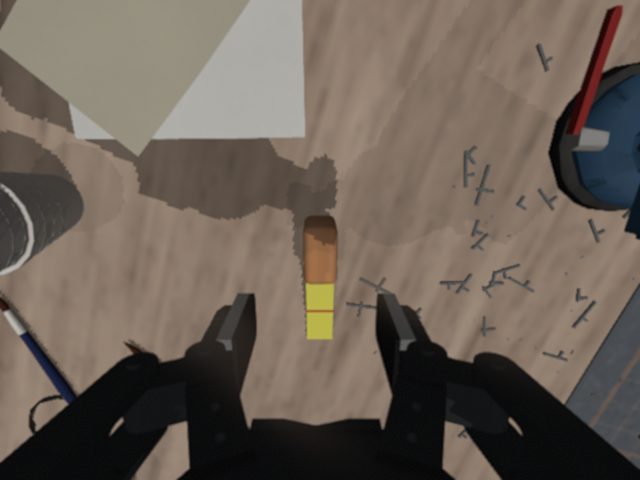

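The wedge is lined up with the tool. Its grip is at column 320, its tip at (320,339), and its red line at row 311.

```bash
python3 - <<'E'
from h import *
f='pics/w4.npz'; a=np.load(f)
t=wray(f,[[320,339]],.002); g=wray(f,[[304,285],[338,283]],.036); r=wray(f,[[304,311]],.002+29*.242*.001)
for x in (t,g,r): print(x.round(4).tolist(), ((x-a['p'])@a['M']).round(4).tolist())
E
echo '[0, 0, 0, -0.015, 0, 0.4, 0.6, 0, 0, 0, -0.015, 0, 0.8, 0.6, 0, 0, 0, -0.015, 0, 0.97, 0.6, 0, 0, 0, -0.015, 0, 0.97, 0.6]' > mv.in && python3 inch.py mv.in
```

```text
[[0.6138, -0.0359, 0.002]] [[-0.0849, 0.0032, 0.1059]]
[[0.5569, -0.0651, 0.036], [0.5489, -0.0444, 0.036]] [[-0.0218, -0.0079, 0.072], [-0.0203, 0.0143, 0.072]]
[[0.5898, -0.0562, 0.009]] [[-0.056, -0.0091, 0.0989]]
time: 8.9
tool_pos: [0.5352, -0.0639, 0.0109]
eef_rot: [-0.15, 0.989, 0.0, -0.001]
wrist_force: [-0.3, 0.1, -0.6]
grip_width: 0.602
grip_force: 0.0
```

Converted, 0.002 m is 0.02.

```bash
echo '[0, 0, 0, 0, 0.02, 0, 0.1, 0, 0, 0, 0, 0.02, 0, 0.1, 0, 0, 0, 0, 0.02, 0, 0.1, 0, 0, 0, 0, 0.02, 0, 0.1, 0, 0, 0, 0, 0.02, 0, 0.1]' > mv.in && python3 inch.py mv.in 50; echo '[0, 0, 0, 0, 0, 0, 0.1, 0, 0, 0, 0, 0, 0, 0.1, 0, 0, 0, 0, 0, -0.3, 0.1, 0, 0, 0, 0, 0, -0.9, 0.1, 0, 0, 0, 0, 0, -0.9, 0.1]' > mv.in && python3 inch.py mv.in; python3 - <<'E'
from h import *
s=ctrl.get_state();M=R.from_quat(s['eef_rot']).as_matrix();print(M.round(4),s['tool_pos'])
d=ctrl.get_image('wrist');cv2.imwrite('pics/w5.png',d['image'][:,:,::-1])
np.savez('pics/w5.npz',T=d['T_tool_cam'],K=d['camera_matrix'],D=d['dist'],M=M,p=s['tool_pos'])
cv2.imwrite('pics/c5.png',cv2.resize(d['image'][200:440,200:440,::-1],None,fx=2.5,fy=2.5))
E
```

```text
time: 9.52
tool_pos: [0.536, -0.0617, 0.0129]
eef_rot: [-0.15, 0.989, -0.001, 0.002]
wrist_force: [-0.4, 0.3, 6.8]
grip_width: 0.245
grip_force: 49.5
time: 10.15
tool_pos: [0.5387, -0.0621, 0.1062]
eef_rot: [-0.15, 0.989, -0.002, 0.005]
wrist_force: [1.0, 0.1, -0.7]
grip_width: 0.249
grip_force: 49.0
[[-0.9549 -0.2968  0.0109]
 [-0.2968  0.9549 -0.0021]
 [-0.0097 -0.0053 -0.9999]] [ 0.53871425 -0.06213913  0.1061939 ]
```

View pics/c5.png

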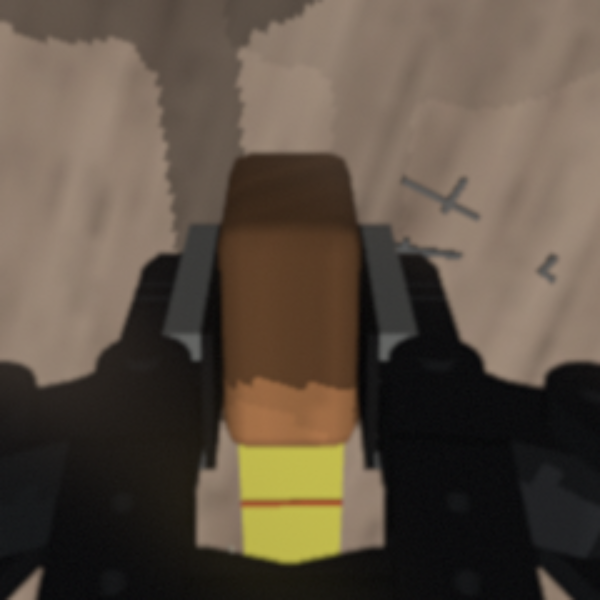

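```bash
python3 - <<'E'
from h import *
f='pics/w5.npz'; a=np.load(f); z=a['p'][2]
for uv,h in(([[291/2.5+200,443/2.5+200]],.0231),([[240/2.5+200,503/2.5+200],[343/2.5+200,503/2.5+200]],-.004)):
    x=wray(f,uv,z+h); print(((x-a['p'])@a['M']).round(4).tolist())
s=ctrl.get_state();print(s['tool_pos'])
M=R.from_quat(s['eef_rot']).as_matrix()
# target: tip 20mm before slot mouth
c=np.array([.5468,.308]); u=np.array([np.cos(-.039),np.sin(-.039)])
m=c-.055*u; o=m-(.020+.082)*u; print('mouth',m,'wedge origin start',o)
print(M.T@(np.r_[o,.11]-s['tool_pos']))
E
```

```text
[[-0.017, 0.0001, -0.0229]]
[[-0.0536, -0.01, 0.0046], [-0.0534, 0.0106, 0.0045]]
[ 0.53668275 -0.06174561  0.1039246 ]
mouth [0.49184182 0.31014446] wedge origin start [0.38991938 0.31412145]
[ 0.0285613   0.40246899 -0.00744351]
```

```bash
echo '[0, 0, 0, 0, 0, -0.5, 0.1, 0, 0, 0, -0.08, 0.25, -0.9, 0.1, 0, 0, 0, -0.23, 0.75, -0.9, 0.1, 0, 0, 2, -0.39, 1.25, -0.9, 0.1, 0, 0, 4, -0.54, 1.75, -0.9, 0.1]' > mv.in && python3 inch.py mv.in; echo '[0, 0, 1.4, -0.1, 0.5, 0, 0.1, 0, 0, 2.78, -0.1, 1, 0, 0.1, 0, 0, 2.78, -0.1, 1.4, 0, 0.1, 0, 0, 2.78, -0.1, 1.4, 0, 0.1]' > mv.in && python3 inch.py mv.in; python3 - <<'E'
from h import *
s=ctrl.get_state();M=R.from_quat(s['eef_rot']).as_matrix();print(s['tool_pos'],M.round(3))
print(M.T@(np.array([.39,.3141,.06])-s['tool_pos']))
E
```

```text
time: 10.82
tool_pos: [0.5331, 0.123, 0.1897]
eef_rot: [-0.049, 0.999, -0.0, -0.001]
wrist_force: [0.7, -0.8, -0.2]
grip_width: 0.244
grip_force: 49.2
time: 11.32
tool_pos: [0.5286, 0.2645, 0.1892]
eef_rot: [0.017, 1.0, -0.0, -0.002]
wrist_force: [0.0, 0.1, -1.4]
grip_width: 0.25
grip_force: 49.2
[0.52857752 0.26448265 0.18923772] [[-0.999  0.034 -0.003]
 [ 0.034  0.999 -0.   ]
 [ 0.003 -0.001 -1.   ]]
[0.13977102 0.04497598 0.12965038]
```

```bash
echo '[0, 0, 0, 0.5, 0.15, 0, 0.1, 0, 0, 0, 1, 0.3, 0, 0.1, 0, 0, 0, 1.4, 0.45, 0.2, 0.1, 0, 0, 0, 1.4, 0.45, 0.7, 0.1, 0, 0, 0, 1.4, 0.45, 1.2, 0.1]' > mv.in && python3 inch.py mv.in; echo '[0, 0, 0, 0, 0, 0.1, 0.1, 0, 0, 0, 0, 0, 0.1, 0.1]' > mv.in && python3 inch.py mv.in;python3 - <<'E'
from h import *
s=ctrl.get_state();M=R.from_quat(s['eef_rot']).as_matrix();print(s['tool_pos'],M.round(4))
d=ctrl.get_image('wrist');cv2.imwrite('pics/w6.png',d['image'][:,:,::-1])
np.savez('pics/w6.npz',T=d['T_tool_cam'],K=d['camera_matrix'],D=d['dist'],M=M,p=s['tool_pos'])
snap('top','t6.png');t=cv2.imread('pics/t6.png')[205:295,170:260]
snap('scene','s6.png');b=cv2.imread('pics/s6.png')[190:270,190:310]
o=np.zeros((600,800,3),np.uint8);o[:300,:400]=cv2.resize(d['image'][:,:,::-1],(400,300));o[:400,400:]=cv2.resize(t,(400,400));o[320:587,:400]=cv2.resize(b,(400,267));cv2.imwrite('pics/c6.png',o)
E
```

```text
time: 11.95
tool_pos: [0.3912, 0.3114, 0.0701]
eef_rot: [0.018, 1.0, -0.0, 0.0]
wrist_force: [0.2, 0.0, -1.1]
grip_width: 0.246
grip_force: 49.2
time: 12.2
tool_pos: [0.3918, 0.3114, 0.0608]
eef_rot: [0.019, 1.0, -0.001, -0.001]
wrist_force: [-0.3, 1.2, -0.3]
grip_width: 0.251
grip_force: 49.2
[0.3918294  0.31143789 0.06082858] [[-0.9993  0.0385 -0.0018]
 [ 0.0385  0.9993 -0.0014]
 [ 0.0017 -0.0015 -1.    ]]
```

View pics/c6.png

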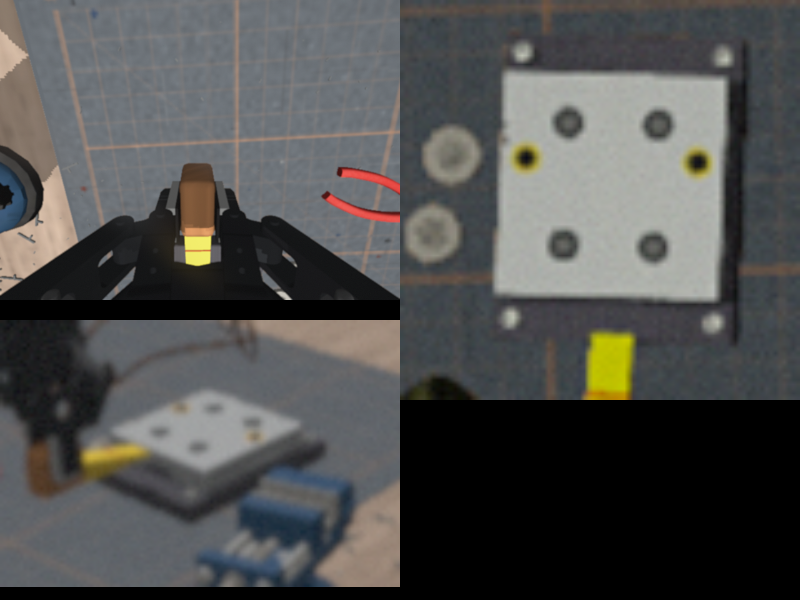

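The top crop shows the lid clear. Its corners are at (503,72), (728,77), (720,300) and (495,294) in the picture, and the wedge tip is at (592–634, 334), pointing squarely at the slot.

```bash
python3 - <<'E'
from h import *
f='t6.png';k=400/90
L=ray(f,(np.array([[503,72],[728,77],[720,300],[495,294]])-[400,0])/k+[170,205],.042)
print(L.round(4).tolist(),L.mean(0))
for a,b in((3,0),(2,1)): d=L[b]-L[a]; print(np.degrees(np.arctan2(d[1],d[0])))
for a,b in((1,0),(2,3)): d=L[b]-L[a]; print(np.degrees(np.arctan2(d[1],d[0]))-90)
T=ray(f,(np.array([[592,333],[634,335]])-[400,0])/k+[170,205],.05);print(T,T.mean(0))
c=L.mean(0)[:2];u=np.array([np.cos(-.04),np.sin(-.04)]);d=c-.055*u-T.mean(0)[:2];print('ahead',d@u,'left',d@[-u[1],u[0]])
E
```

```text
[[0.6035, 0.3618, 0.042], [0.5998, 0.2514, 0.042], [0.4911, 0.2551, 0.042], [0.495, 0.3647, 0.042]] [0.54734344 0.30825973 0.042     ]
-1.5739112430251778
-1.9700443490731119
-1.8894276299275958
-2.04567635211977
[[0.47559333 0.31567567 0.05      ]
 [0.47445156 0.29538439 0.05      ]] [0.47502245 0.30553003 0.05      ]
ahead 0.017153989221945186 left 0.005619584603269336
```

Converted, 0.005 m is 0.05, 0.023 m is 0.23.

```bash
echo '[0, 0, 0, 0, 0.05, 0.1, 0.1, 0, 0, 0, 0, 0.05, 0.2, 0.1, 0, 0, 0, 0, 0.05, 0.23, 0.1, 0, 0, 0, 0, 0.05, 0.23, 0.1]' > mv.in && python3 inch.py mv.in;echo '[0, 0, 0, 0, 0, 0.01, 0.1, 0, 0, 0, 0, 0, 0.02, 0.1, 0, 0, 0, 0, 0, 0.02, 0.1]' > mv.in && python3 inch.py mv.in
```

```text
time: 12.85
tool_pos: [0.3917, 0.317, 0.0378]
eef_rot: [0.019, 1.0, -0.0, -0.001]
wrist_force: [0.2, 0.5, -0.3]
grip_width: 0.246
grip_force: 49.2
time: 13.22
tool_pos: [0.3922, 0.3173, 0.0364]
eef_rot: [0.019, 1.0, 0.0, 0.0]
wrist_force: [-0.0, -0.3, -0.5]
grip_width: 0.249
grip_force: 49.2
```

Converted, -0.008 m is -0.08, -0.006 m is -0.06.

```bash
echo '[0, 0, 0, -0.06, 0, 0, 0.1, 0, 0, 0, -0.08, 0, 0.01, 0.1, 0, 0, 0, -0.08, 0, 0.015, 0.1, 0, 0, 0, -0.08, 0, 0.015, 0.1]' > mv.in && python3 inch.py mv.in;echo '[0, 0, 0, 0, 0, 0.01, 0.1, 0, 0, 0, 0, 0, 0.01, 0.1]' > mv.in && python3 inch.py mv.in
```

```text
time: 13.72
tool_pos: [0.4004, 0.317, 0.0349]
eef_rot: [0.019, 1.0, 0.0, 0.0]
wrist_force: [0.6, -0.2, -0.0]
grip_width: 0.248
grip_force: 49.3
time: 13.98
tool_pos: [0.4002, 0.3171, 0.0343]
eef_rot: [0.019, 1.0, 0.0, 0.0]
wrist_force: [-1.4, -1.0, 5.5]
grip_width: 0.252
grip_force: 50.0
```

Converted, -0.019 m is -0.19, -0.014 m is -0.14.

```bash
echo '[0, 0, 0, -0.04, 0, -0.006, 0.1, 0, 0, 0, -0.09, 0, -0.006, 0.1, 0, 0, 0, -0.14, 0, -0.006, 0.1, 0, 0, 0, -0.19, 0, -0.006, 0.1, 0, 0, 0, -0.19, 0, -0.006, 0.1]' > mv.in && python3 inch.py mv.in
```

```text
time: 14.6
tool_pos: [0.4197, 0.3163, 0.0346]
eef_rot: [0.019, 1.0, 0.0, 0.0]
wrist_force: [-1.2, -0.8, 4.7]
grip_width: 0.248
grip_force: 50.0
```

Converted, -0.009 m is -0.09, -0.006 m is -0.06.

```bash
echo '[0, 0, 0, -0.03, 0, 0, 0.1, 0, 0, 0, -0.06, 0, 0, 0.1, 0, 0, 0, -0.09, 0, 0, 0.1, 0, 0, 0, -0.09, 0, 0, 0.1]' > mv.in && python3 inch.py mv.in;echo '[0, 0, 0, -0.03, 0, 0, 0.1, 0, 0, 0, -0.06, 0, 0, 0.1, 0, 0, 0, -0.06, 0, 0, 0.1, 0, 0, 0, -0.06, 0, 0, 0.1]' > mv.in && python3 inch.py mv.in
python3 - <<'E'
from h import *
snap('top','t7.png');t=cv2.imread('pics/t7.png')[215:295,180:250]
snap('scene','s7.png');b=cv2.imread('pics/s7.png')[200:260,200:280]
o=np.zeros((450,800,3),np.uint8);o[:,:400]=cv2.resize(t,(400,450));o[:300,400:]=cv2.resize(b,(400,300));cv2.imwrite('pics/c7.png',o)
E
```

```text
time: 15.1
tool_pos: [0.4276, 0.3158, 0.0347]
eef_rot: [0.019, 1.0, -0.0, -0.001]
wrist_force: [-4.3, -0.1, 8.1]
grip_width: 0.248
grip_force: 50.5
time: 15.6
tool_pos: [0.431, 0.3151, 0.0348]
eef_rot: [0.019, 1.0, -0.001, -0.003]
wrist_force: [-9.4, -0.1, 13.3]
grip_width: 0.244
grip_force: 51.1
```

View pics/c7.png

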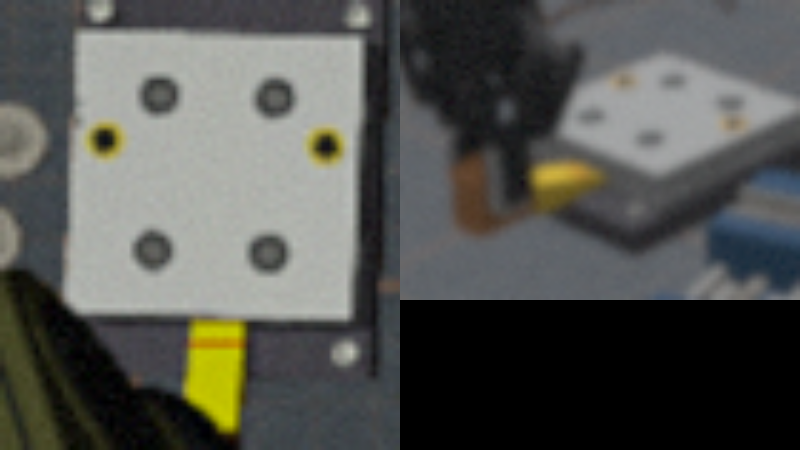

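The red line is at about row 343 and the plate's edge at about row 318, so roughly 9 mm is still to go.

Converted, -0.007 m is -0.07, -0.005 m is -0.05.

```bash
echo '[0, 0, 0, -0.02, 0, -0.005, 0.1, 0, 0, 0, -0.05, 0, -0.005, 0.1, 0, 0, 0, -0.07, 0, -0.005, 0.1, 0, 0, 0, -0.07, 0, -0.005, 0.1, 0, 0, 0, -0.07, 0, -0.005, 0.1]' > mv.in && python3 inch.py mv.in
```

```text
time: 16.32
tool_pos: [0.4378, 0.3145, 0.0349]
eef_rot: [0.019, 1.0, -0.001, -0.003]
wrist_force: [-8.8, 0.6, 10.8]
grip_width: 0.25
grip_force: 50.7
```

Converted, -0.002 m is -0.02, -0.001 m is -0.01.

```bash
echo '[0, 0, 0, -0.01, 0, 0, 0.1, 0, 0, 0, -0.02, 0, 0, 0.1, 0, 0, 0, -0.02, 0, 0, 0.1, 0, 0, 0, -0.02, 0, 0, 0.1]' > mv.in && python3 inch.py mv.in
python3 - <<'E'
from h import *
snap('top','t8.png');t=cv2.imread('pics/t8.png')[215:295,180:250]
snap('scene','s8.png');b=cv2.imread('pics/s8.png')[200:260,200:280]
o=np.zeros((450,800,3),np.uint8);o[:,:400]=cv2.resize(t,(400,450),interpolation=2);o[:300,400:]=cv2.resize(b,(400,300),interpolation=2);cv2.imwrite('pics/c8.png',o)
print(ray('t8.png',[[215,215+318/5.625],[215,215+343/5.625]],.035))
E
```

```text
time: 16.82
tool_pos: [0.4394, 0.3144, 0.0348]
eef_rot: [0.019, 1.0, -0.001, -0.003]
wrist_force: [-10.2, -0.3, 9.9]
grip_width: 0.24
grip_force: 50.8
[[0.4938671  0.3149823  0.035     ]
 [0.48423509 0.31493064 0.035     ]]
```

View pics/c8.png

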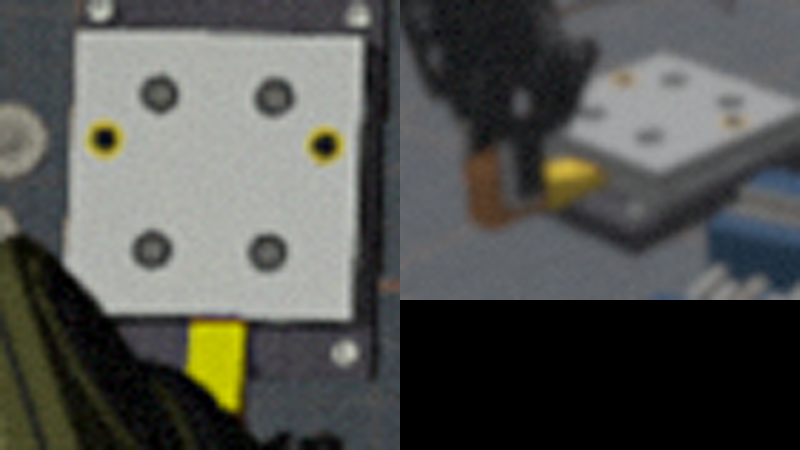

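The red line has just gone under the plate's edge, with the wedge level and still gripped. I'll let it settle and hand in.

```bash
echo '[0, 0, 0, 0, 0, 0, 0.1, 0, 0, 0, 0, 0, 0, 0.1, 0, 0, 0, 0, 0, 0, 0.1, 0, 0, 0, 0, 0, 0, 0.1]' > mv.in && python3 inch.py mv.in && python3 -c "
from workcell import ctrl
print(ctrl.finish_job())"
```

```text
time: 17.42
tool_pos: [0.4394, 0.3144, 0.0348]
eef_rot: [0.019, 1.0, -0.001, -0.003]
wrist_force: [-10.4, -0.2, 10.2]
grip_width: 0.244
grip_force: 50.8
the job is handed in; nothing more can be done
None
```

The job is handed in at about 17.4 s of the 53 s, with no verdict returned: the cup is nested in the spare, and the still-gripped wedge is in the slot up to its red line, holding the plate's front up an estimated 3 mm (judged from the line and the arm's position, not measured).

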